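Sort out the tired punch return spring on the spring tester

ROBOT

A 6-joint arm with a two-finger parallel gripper is mounted at the origin on the work surface. World frame = base frame: x ahead of the robot, y to its left, z up, the work surface at z = 0. Lengths are in m, angles in rad, forces in N, time in s.
With the tool pointing down it reaches from about 0.35 to 0.725 m from the base axis. Payload 6 kg.
Tool frame: the origin (TCP) lies between the finger pads; the fingertips stand 19 mm ahead of it and the grasp point (between the pads) is the TCP; z points along the fingers, y is the direction in which the jaws open and shut (so a half turn about z gives the same grasp; the last joint's range is limited). The gripper opens to 85 mm and grips with 20 to 120 N. Pads are 22 mm wide; open, the fingers measure 114 mm over their backs; the gripper's body (76 mm by 85 mm) begins 54 mm behind the grasp point. The pads swing forward as they close: fully open they stand 13 mm farther back than shut.
Start: joints at [1.436, 0.04, 0.085, 0, -1.615, -0.334], TCP at [0.271, 0.535, 0.25] pointing down, gripper open.
Joint ranges: [-2.56, 2.56], [-1.29, 2.01], [-1.08, 1.49], [-3.29, 1.98], [-2.81, -0.18], [-2.99, 2.99]. Speed limits (rad/s): [2.57, 2.57, 3.01, 3.14, 3.14, 3.14].

INTERFACE

Orientations are given as a rotation vector (axis times angle).
In Python, from workcell import robot gives the robot as it stands. The module is installed in compiled form; this text tells all that it offers. Calls block until the motion is done:
- robot.move_ptp(position, orientation): joint-space move of the TCP to a pose.
- robot.movel(position, rotation=None, speed=0.15, until_force=None): straight line of the TCP; rotation=None keeps the orientation; speed is the mean speed in m/s. With until_force (N) it stops when the force on the tool has changed by that much, and returns True; else False.
- robot.set_joints(angles): joint-space move.
- robot.command_gripper(opening): finger opening in m; the grip force is fixed at half the most; returns when the fingers have stopped.
- robot.dwell(seconds).
- robot.inverse_kinematics(position, orientation): joint angles nearest the present ones, or None.
- robot.capture(name): name is "scene" or "top" or "wrist"; returns the picture (420x560x3 uint8, red, green, blue); there is no depth.
- robot.get_calibration(name): a dict with "fx", "fy", "cx", "cy" (pixels), "k1" (the pictures are not rectified: a ray, as slopes to the right and down, at radius r is drawn at 1 + k1 r^2 times it, then the intrinsics apply), "world_from_camera" (4x4, takes a point from camera to world coordinates); the wrist camera has in their place "hand_eye" (4x4, takes a point from camera to tool coordinates, whose origin is the TCP and whose axes are the flange's). Camera axes: x right, y down, z forward; pixel columns grow to the right and rows downward; lengths in m; the calibration is good to about 2 mm. A picture is of the moment at which its call begins: read the wrist's pose just before it. get_calibration takes no time and is no camera call.
A pose or a line that the arm cannot do raises robot.IKError and nothing moves.
- robot.close_job(): hands the job in, once; it reports no verdict.
Readings, each from a call of its own:
- robot.current_clock(): time.
- robot.current_joint_pos(): joint angles.
- robot.current_joint_velocities(): joint speeds.
- robot.current_joint_torque(): joint torques, N m.
- robot.current_tcp_pos(): TCP position.
- robot.current_tool_rot(): TCP orientation.
- robot.current_contact_force(): force on the tool from outside, world axes, zero at the start.
- robot.current_ft_torque(): the same for the moment, N m.
- robot.current_grip_width(): finger opening in m.
Only numpy, scipy, OpenCV 4.12 (cv2) and the standard library are available. Lean on these libraries where they do the work, as an engineer would, in place of code of your own. Each camera call takes 0.05 s, during which the arm holds its last target.

TASK

Test the three hole-punch return springs where they stand on the spring tester, one after the other, starting at the end with the blue bar: press each cap straight down with a load of 12 N, hold it there for about a second, and let it up again; never press harder than 16 N. Under that load the tops of the two good springs stay above the red marks, and the top of the tired one sinks below them. Then set the tired spring upright in the red tray, leave the two good ones standing in their cups, and do not disturb the other things on the table.

Things in the scene. Friction and masses are not known exactly. Their poses are not given: they have to be found in the camera images.
- tester: fixed grey spring tester: base plate 90 (x) x 300 (y) x 20 mm, yaw within 0.3 rad; along its y axis a row of three steel cups 85 mm apart, and four 8 mm posts with red tops (14 mm dia), 42.5 mm from the cup centres, between the cups and outside the end ones. A blue bar, 12 mm high, crosses the plate at its +y (robot's left) end, by cup 1. Origin: centre of underside
- cup1 (a point): centre of the first (nearest the blue bar) cup's floor, on the plate's top (20 mm above the table); the cup is a ring 46 mm inside, 5 mm high, with a spring standing in it
- cup2 (a point): centre of the middle cup's floor, on the plate's top (20 mm above the table); the cup is a ring 46 mm inside, 5 mm high, with a spring standing in it
- cup3 (a point): centre of the last (farthest from the blue bar) cup's floor, on the plate's top (20 mm above the table); the cup is a ring 46 mm inside, 5 mm high, with a spring standing in it
- mark (a point): the reference mark: top of the red-topped post between cup 1 and cup 2, 82 mm above the table. All four red tops are at this height, 18 mm below the cap tops of the unloaded springs (100 mm above the table)
- spring_a: one of three look-alike return springs, 80 mm tall unloaded, 80 g: dark steel foot disc (40 mm dia, 8 mm thick), steel coil 28 mm dia, yellow flat-topped cap (34 mm dia, 66 to 80 mm above the underside) that slides straight down on the foot. Can be lifted by its cap, gripped across the row. Which spring stands in which cup changes. Origin: centre of the foot's underside, z up
- spring_b: another of the three springs, same look and size as spring_a. Of the three two are good and one is tired; only loading shows which. Force grows in proportion to travel: about 0.95 N per mm for a good spring, 0.40 N per mm for the tired one, over 40 mm of travel. Origin as spring_a
- spring_c: the third spring, same look and size as spring_a. Origin as spring_a
- cap_a (a joint): how far the cap of spring_a is pressed down, m: 0 unloaded, 0.040 fully compressed; 0.018 puts its top level with the red marks
- cap_b (a joint): how far the cap of spring_b is pressed down, m: 0 unloaded, 0.040 fully compressed; 0.018 puts its top level with the red marks
- cap_c (a joint): how far the cap of spring_c is pressed down, m: 0 unloaded, 0.040 fully compressed; 0.018 puts its top level with the red marks
- tray: red open reject tray fixed on the table, outside 130 x 130 x 35 mm, walls and floor 5 mm; origin: centre of the underside
- glue_stick: bystander: glue stick, white with orange ends, 26 mm dia, 86 mm tall, upright; origin under its foot
- cards_blue: bystander: blue pack of index cards, 76 x 127 x 30 mm, flat; origin centre of underside
- cards_pink: bystander: salmon-pink pack of index cards, 76 x 127 x 30 mm, flat; origin centre of underside
- stapler: bystander: black stapler, 140 x 36 x 55 mm; origin centre of underside
- hole_punch: bystander: grey desk hole punch, 100 x 120 x 80 mm; origin centre of underside
- tape_dispenser: bystander: grey tape dispenser, 140 x 55 x 80 mm; origin centre of underside
- marker_pen: bystander: blue pen lying flat, 140 mm long, 12 mm high; origin on the table under its middle

How it is judged:
By the outcome, as a careful person would: the job done as asked, in the order asked, and still so for the second after the job is handed in, with the robot touching nothing.
It also fails if it takes over 70 s, if anything falls off the work surface, if the arm or the gripper's body presses on something with over 40 N, if the wrist force passes 120 N, or if a joint passes its speed limit or range.

## Working session

There is one attempt and no reset: what is moved stays moved. The work goes in short steps, each a Python script; the robot and the scene stay as the last script left them, time stands still between calls to the robot, and variables do not carry over. Pictures are saved under pics/ and viewed, and the job is handed in when it is done.

```bash
mkdir -p pics; ls; python3 - <<'E'
from workcell import robot
import cv2
for n in ("scene","top","wrist"):
    cv2.imwrite(f"pics/{n}0.png",robot.capture(n)[:,:,::-1]); print(n,robot.get_calibration(n))
print(robot.current_clock(),robot.current_tcp_pos(),robot.current_tool_rot(),robot.current_grip_width(),robot.current_contact_force())
E
```

```text
pics
scene {'fx': 495.2415223682336, 'fy': 495.2415223682336, 'cx': 285.99791073972756, 'cy': 205.20720068385916, 'k1': -0.05700029990189638, 'world_from_camera': array([[-0.6610628 ,  0.49225987, -0.56628279,  1.26932029],
       [ 0.75022006,  0.44658395, -0.48757834,  0.61525886],
       [ 0.01287756, -0.74715661, -0.66452326,  0.93813466],
       [ 0.        ,  0.        ,  0.        ,  1.        ]])}
top {'fx': 493.9952939256395, 'fy': 493.9952939256395, 'cx': 285.47663761607345, 'cy': 210.27095522800818, 'k1': -0.09107983545459745, 'world_from_camera': array([[ 4.82274590e-03, -9.86253095e-01,  1.65171347e-01,
         2.79788553e-01],
       [-9.99943494e-01, -3.19147452e-03,  1.01402077e-02,
        -6.79123095e-04],
       [-9.47367112e-03, -1.65210917e-01, -9.86212757e-01,
         1.61861656e+00],
       [ 0.00000000e+00,  0.00000000e+00,  0.00000000e+00,
         1.00000000e+00]])}
wrist {'fx': 316.84420664770346, 'fy': 316.84420664770346, 'cx': 284.06384319170184, 'cy': 210.31929200482924, 'k1': -0.051079404845353046, 'hand_eye': array([[ 5.50158646e-04, -9.64758251e-01, -2.63137255e-01,
         6.69745349e-02],
       [ 9.99999525e-01,  3.19147750e-04,  9.20652453e-04,
         1.69975941e-03],
       [-8.04227387e-04, -2.63137637e-01,  9.64757968e-01,
        -1.23637295e-01],
       [ 0.00000000e+00,  0.00000000e+00,  0.00000000e+00,
         1.00000000e+00]])}
0.15 [0.27091958 0.53510709 0.24951744] [ 3.05440170e+00 -7.29287473e-01 -3.05851690e-04] 0.08552622283231869 [ 0.05494779 -0.18908293  0.90482089]
```

View pics/scene0.png

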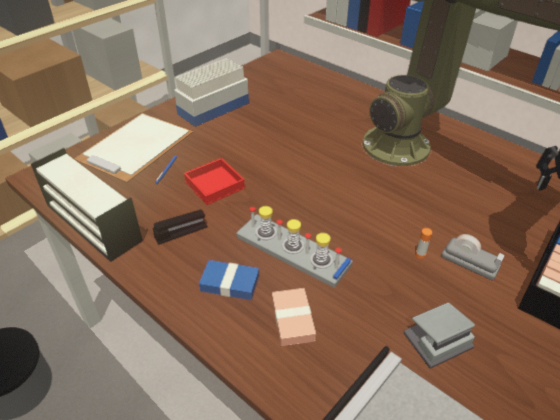

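View pics/top0.png

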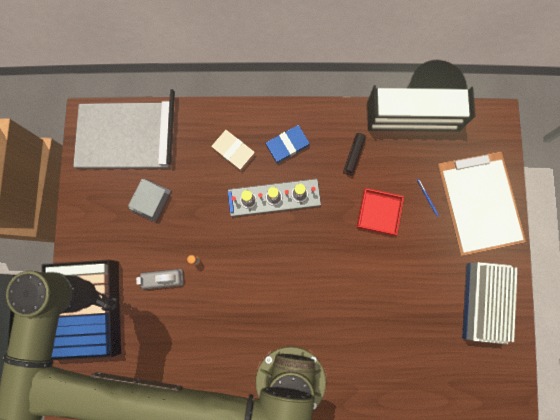

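The top view shows the tester at about (275,197) with its blue bar at the left end (232,202). The caps are at about (248,198), (273,195) and (300,191), and the tray is near (380,212). I'll turn these into positions next.

```bash
cat > h.py <<'E'
import numpy as np, cv2
from scipy.spatial.transform import Rotation as R
def ray(cal,uv,T):
    K=np.array([[cal['fx'],0,cal['cx']],[0,cal['fy'],cal['cy']],[0,0,1]])
    p=cv2.undistortPoints(np.array([[uv]],float),K,np.array([cal['k1'],0,0,0.]))[0,0]
    return T[:3,3],T[:3,:3]@np.array([p[0],p[1],1])
def atz(cal,uv,z,T=None):
    o,d=ray(cal,uv,cal['world_from_camera'] if T is None else T)
    return o+d*(z-o[2])/d[2]
def blobs(img,lo,hi,amin):
    hsv=cv2.cvtColor(img,cv2.COLOR_RGB2HSV)
    m=cv2.inRange(hsv,np.array(lo),np.array(hi))
    if lo[0]==0: m|=cv2.inRange(hsv,np.array([172,lo[1],lo[2]]),np.array([180,255,255]))
    n,l,s,c=cv2.connectedComponentsWithStats(m)
    return [(c[i],s[i]) for i in range(1,n) if s[i,4]>=amin]
E
python3 - <<'E'
from h import *
from workcell import robot
for n in ("top","scene"):
    img=cv2.imread(f'pics/{n}0.png')[:,:,::-1].copy(); cal=robot.get_calibration(n)
    for nm,lo,hi,z in (("yellow",(22,150,120),(35,255,255),.1),("red",(0,170,90),(6,255,255),.082),("blue",(105,150,60),(125,255,255),.03)):
        for c,s in blobs(img,lo,hi,4):
            if 150<c[0]<420 and 150<c[1]<300: print(n,nm,c.round(1),s,atz(cal,c,z).round(4))
img=cv2.imread('pics/top0.png'); cv2.imwrite('pics/topz.png',cv2.resize(img[170:250,220:420],None,fx=4,fy=4,interpolation=cv2.INTER_CUBIC))
img=cv2.imread('pics/scene0.png'); cv2.imwrite('pics/scenez.png',cv2.resize(img[150:290,180:370],None,fx=4,fy=4,interpolation=cv2.INTER_CUBIC))
E
```

```text
top red [312.8 188.6] [312 188   3   2   5] [ 0.6072 -0.0714  0.082 ]
top red [380.  211.7] [ 356  188   48   48 1699] [ 0.5337 -0.2835  0.082 ]
scene yellow [260.8 207. ] [259 206   4   3   5] [ 0.6031 -0.0425  0.1   ]
scene yellow [267.5 206.5] [264 206   8   3   8] [ 0.5903 -0.0312  0.1   ]
scene yellow [265.7 214.4] [259 210  14   8  43] [ 0.6149 -0.0143  0.1   ]
scene yellow [287.8 221.5] [287 220   3   4   4] [0.5974 0.0433 0.1   ]
scene yellow [293.5 228.4] [287 225  14   7  39] [0.6064 0.0696 0.1   ]
scene yellow [329.2 236.5] [328 235   3   4   4] [0.57   0.1508 0.1   ]
scene yellow [322.2 242.6] [316 238  14   8  38] [0.5972 0.1507 0.1   ]
scene red [214.3 180.6] [ 184  158   61   47 1738] [ 0.5959 -0.2264  0.082 ]
scene red [252.  208.7] [250 207   5   4  18] [ 0.6087 -0.069   0.082 ]
scene red [279.  221.5] [277 220   5   4  18] [0.5977 0.0147 0.082 ]
scene red [307.7 235.4] [305 234   6   4  18] [0.5872 0.0995 0.082 ]
scene red [337.9 249.9] [335 248   6   5  23] [0.5767 0.1835 0.082 ]
scene blue [342.  267.6] [335 260  14  17  54] [0.5751 0.2    0.03  ]
```

View pics/topz.png

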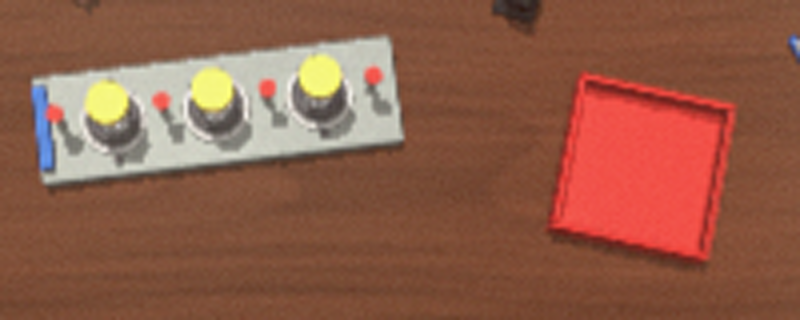

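View pics/scenez.png

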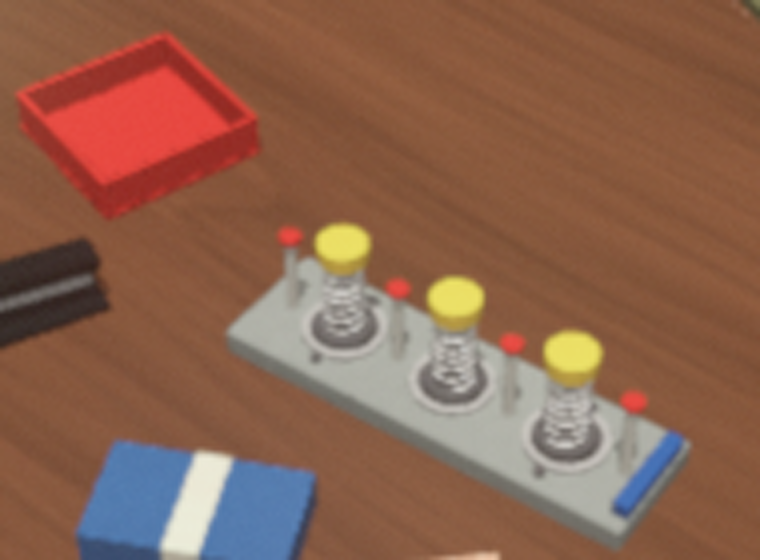

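```bash
python3 - <<'E'
from h import *
from workcell import robot
cal=robot.get_calibration('top')
img=cv2.imread('pics/top0.png')[:,:,::-1].copy()
for nm,lo,hi,z in (("yellow",(22,100,150),(35,255,255),.1),("red",(0,130,90),(8,255,255),.082)):
    for c,s in blobs(img,lo,hi,4):
        if 225<c[0]<330 and 170<c[1]<215: print(nm,c.round(1),s[4],atz(cal,c,z).round(4))
f=lambda u,v:(220+(u+.5)/4-.5,170+(v+.5)/4-.5)
P=[atz(cal,f(*p),.035) for p in ((583,73),(736,105),(708,262),(550,230))]
print('tray',np.round(P,3),np.mean(P,0))
m=np.array([[0.6087,-0.069],[0.5977,0.0147],[0.5872,0.0995],[0.5767,0.1835]])
yaw=np.arctan2(-(m[3]-m[0])[0],(m[3]-m[0])[1]);print('yaw',yaw)
y=np.array([np.cos(yaw),np.sin(yaw),0]);z=np.array([0,0,-1.])
for s in (1,-1):
    Rm=np.c_[np.cross(s*y,z),s*y,z]; rv=R.from_matrix(Rm).as_rotvec()
    print(s,rv,[np.round(robot.inverse_kinematics(p,rv),2) for p in ([.582,.1415,.16],[.603,-.027,.25],[.53,-.28,.2])])
E
```

```text
yellow [299.5 188.6] 87 [ 0.6031 -0.0289  0.1   ]
yellow [272.8 192.1] 93 [0.592  0.0551 0.1   ]
yellow [246.4 195.2] 90 [0.5815 0.1379 0.1   ]
red [312.8 188.3] 12 [ 0.6081 -0.0712  0.082 ]
red [286.4 191.6] 13 [0.5972 0.0125 0.082 ]
red [259.8 194.8] 11 [0.5866 0.0968 0.082 ]
red [233.2 198. ] 10 [0.5761 0.1812 0.082 ]
tray [[ 0.62  -0.246  0.035]
 [ 0.594 -0.371  0.035]
 [ 0.465 -0.344  0.035]
 [ 0.49  -0.216  0.035]] [ 0.54240746 -0.29443999  0.035     ]
yaw 0.12606064591414864
1 [2.07710475 2.35695571 0.        ] [array([ 0.57,  0.05, -0.07,  0.  , -1.45,  2.69]), array([ 0.29,  0.05,  0.09,  0.  , -1.62,  2.98]), array([-0.15,  0.04, -0.01,  0.  , -1.52, -2.86])]
-1 [ 2.35695571 -2.07710475  0.        ] [array([ 0.57,  0.05, -0.07,  0.  , -1.45, -0.45]), array([ 0.29,  0.05,  0.09,  0.  , -1.62, -0.16]), array([-0.15,  0.04, -0.01,  0.  , -1.52,  0.28])]
```

Scene and top agree to 2 mm: cups at about (0.582,0.140), (0.592,0.056) and (0.603,-0.028), yaw 0.126, tray at (0.542,-0.294). I'll close the gripper, move above the row, refine with the wrist camera and check the force bias.

```bash
cat >> h.py <<'E'
RV=np.array([2.35695571,-2.07710475,0.])
def wristT(robot,cal):
    T=np.eye(4);T[:3,:3]=R.from_rotvec(robot.current_tool_rot()).as_matrix();T[:3,3]=robot.current_tcp_pos()
    return T@cal['hand_eye']
E
python3 - <<'E'
from h import *
from workcell import robot
robot.command_gripper(0.0)
robot.move_ptp([.592,.056,.26],RV)
robot.dwell(.1)
cal=robot.get_calibration('wrist');T=wristT(robot,cal)
img=robot.capture('wrist');cv2.imwrite('pics/w1.png',img[:,:,::-1])
for nm,lo,hi,z in (("yellow",(22,100,120),(35,255,255),.1),("red",(0,130,90),(8,255,255),.082)):
    for c,s in blobs(img,lo,hi,25): print(nm,c.round(1),s[4],atz(cal,c,z,T).round(4))
print(robot.current_clock(),robot.current_tcp_pos(),robot.current_grip_width(),[robot.current_contact_force().round(2) for _ in range(4)])
E
```

```text
yellow [282.8 102.8] 1230 [ 0.6032 -0.0286  0.1   ]
yellow [282.8 198.5] 1038 [0.5926 0.0547 0.1   ]
red [284.   53.8] 210 [ 0.6076 -0.071   0.082 ]
red [283.7 150.7] 162 [0.5971 0.0129 0.082 ]
red [283.5 235.9] 154 [0.5865 0.0971 0.082 ]
3.1417 [0.59193872 0.05678683 0.25994395] -7.056303019939673e-05 [array([-0.47, -0.83, -0.24]), array([-0.47, -0.83, -0.24]), array([-0.47, -0.83, -0.24]), array([-0.47, -0.83, -0.24])]
```

View pics/w1.png

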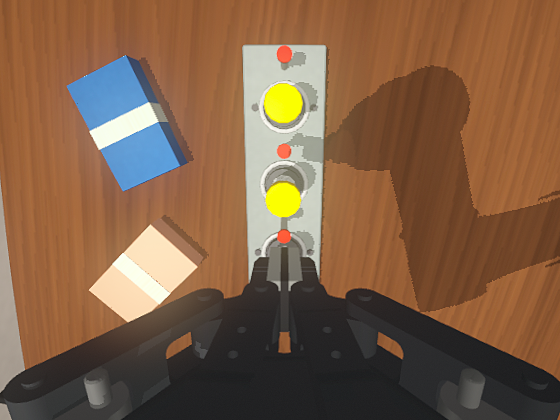

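Only two caps show here, at (283,103) and (283,198), because the gripper hides cap 1. The wrist positions agree with the fixed cameras to about 1 mm. I'll press cup 1 now.

```bash
cat >> h.py <<'E'
CUP={1:(.5818,.1390),2:(.5923,.0550),3:(.6030,-.0285)}
def press(robot,i):
    x,y=CUP[i]
    def F(n=4):
        v=[]
        for _ in range(n): v.append(robot.current_contact_force()[2]); robot.dwell(.02)
        return np.mean(v)
    robot.movel([x,y,.16],RV) if np.hypot(*(robot.current_tcp_pos()[:2]-np.array([x,y])))<.11 else robot.move_ptp([x,y,.16],RV)
    robot.movel([x,y,.130],speed=.08); robot.dwell(.25)
    F0=F(8)
    hit=robot.movel([x,y,.083],speed=.02,until_force=10.)
    f=F()-F0; z=robot.current_tcp_pos()[2]
    print('cup',i,'F0',F0.round(2),'hit',hit,'z',z.round(4),'F',f.round(2),robot.current_clock())
    k=950. if z>.102 else 400.
    for _ in range(2):
        d=12-f
        if not hit or abs(d)<.4: break
        robot.movel([x,y,z-np.clip(d/k,-.006,.006)],speed=.02); f=F()-F0; z=robot.current_tcp_pos()[2]
        print('  adj z',z.round(4),'F',f.round(2),robot.current_clock())
    if hit:
        m=[]
        for _ in range(4): robot.dwell(.25); m.append(robot.current_contact_force()[2]-F0)
        print('  hold',np.round(m,2),robot.current_tcp_pos().round(4),(robot.current_contact_force()).round(2))
        cv2.imwrite(f'pics/press{i}.png',robot.capture('scene')[150:290,180:370,::-1].repeat(4,0).repeat(4,1))
    robot.movel([x,y,.125],speed=.04); robot.movel([x,y,.16],speed=.1)
    print('  up',robot.current_contact_force().round(2),robot.current_clock())
E
python3 - <<'E'
from h import *
from workcell import robot
press(robot,1)
E
```

```text
cup 1 F0 -0.05 hit True z 0.1094 F 9.97 6.4167
  adj z 0.1094 F 9.11 6.7333
  adj z 0.1088 F 9.92 7.05
  hold [ 9.54 10.55  9.28  9.23] [0.5826 0.139  0.1088] [-2.34 -0.34  9.17]
  up [-0.11 -0.02 -1.58] 9.2167
```

View pics/press1.png

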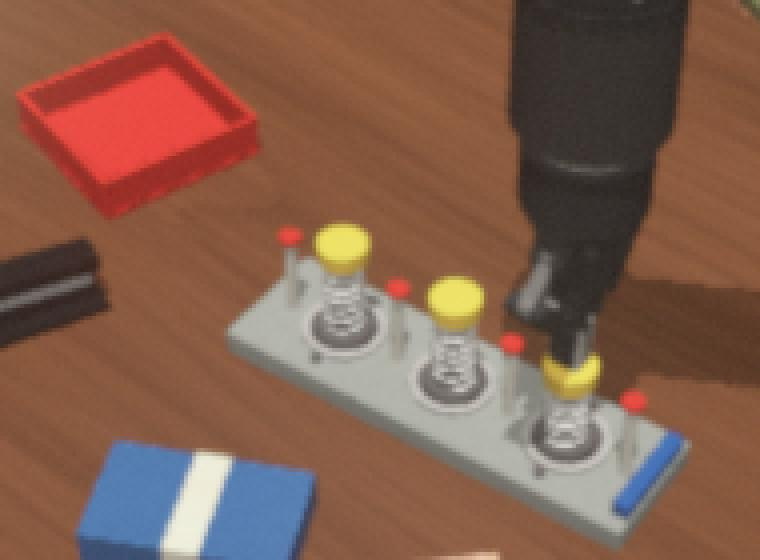

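Cup 1 went only 10 mm at about 9.6 N, because the arm gives by about 2 mm under load, so it never reached 12 N. I'll fix the load control and press it again before going on to cup 2.

```bash
python3 - <<'E'
s=open('h.py').read()
a=s.index("    k=950."); b=s.index("    if hit:\n        m=[]")
s=s[:a]+'''    zc=z-f/4300
    for _ in range(5):
        d=12-f
        if not hit or abs(d)<.35: break
        k=np.clip(f/(.1189-z),350,1050); ke=1/(1/k+1/4300)
        zc-=np.clip(d/ke,-.004,.004)
        robot.movel([x,y,zc],speed=.02); f=F(6)-F0; z=robot.current_tcp_pos()[2]
        print('  adj zc',zc.round(4),'z',z.round(4),'F',f.round(2),robot.current_clock())
'''+s[b:]
s=s.replace("until_force=10.)","until_force=11.)").replace("y,.083]","y,.078]")
open('h.py','w').write(s)
E
python3 - <<'E'
from h import *
from workcell import robot
press(robot,1)
E
```

```text
cup 1 F0 0.03 hit True z 0.1088 F 10.5 11.8083
  adj zc 0.1046 z 0.1074 F 11.26 12.1667
  adj zc 0.1037 z 0.1067 F 11.77 12.5167
  hold [12.12 11.81 11.13 12.42] [0.5828 0.139  0.1067] [-4.29  0.34 12.45]
  up [-0.01  0.78  0.01] 14.75
```

```bash
python3 - <<'E'
from h import *
from workcell import robot
press(robot,2)
E
```

```text
cup 2 F0 -0.02 hit True z 0.0935 F 10.73 18.225
  adj zc 0.0877 z 0.0899 F 11.35 18.6917
  adj zc 0.0859 z 0.0883 F 12.26 19.0417
  hold [10.99 12.15 12.44 11.8 ] [0.5929 0.0549 0.0883] [-4.69  0.41 11.79]
  up [-0.01 -0.   -0.66] 21.7167
```

View pics/press2.png

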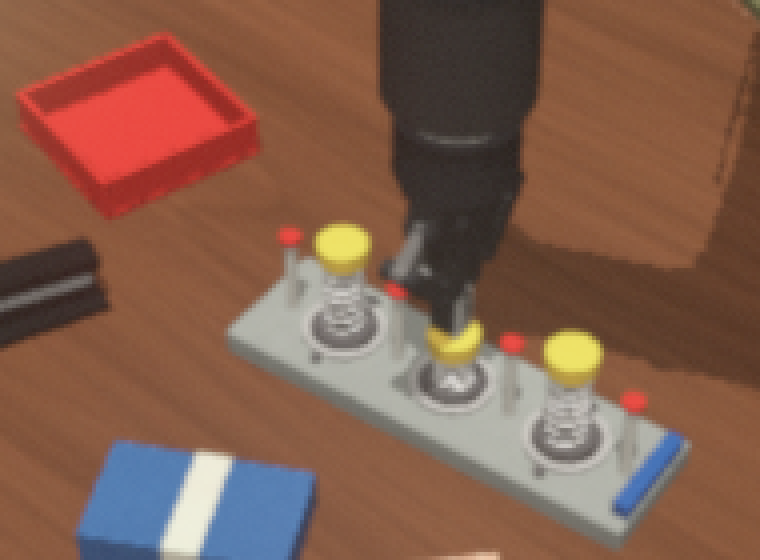

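Spring 2 sank 30.6 mm at about 12 N, and the picture shows its cap at (455,345), well below the red tops, so it's the tired one. Spring 1 is back at full height. Spring 3 still needs its test.

```bash
python3 - <<'E'
from h import *
from workcell import robot
press(robot,3)
for i in (2,):
    x,y=CUP[i]
    robot.movel([x,y,.17],RV)
    robot.command_gripper(.085)
robot.dwell(.1)
cal=robot.get_calibration('wrist');T=wristT(robot,cal)
img=robot.capture('wrist');cv2.imwrite('pics/w2.png',img[:,:,::-1])
cal=robot.get_calibration('scene');cv2.imwrite('pics/s2.png',robot.capture('scene')[150:290,180:370,::-1].repeat(4,0).repeat(4,1))
print(robot.current_clock(),robot.current_tcp_pos(),robot.current_grip_width())
E
```

```text
cup 3 F0 -0.18 hit True z 0.1087 F 10.97 24.775
  adj zc 0.1049 z 0.1076 F 10.95 25.125
  adj zc 0.1036 z 0.1066 F 11.67 25.475
  hold [11.56 12.92 12.68 12.29] [ 0.604  -0.0288  0.1066] [-3.92 -0.48 12.11]
  up [-0.64 -1.05 -0.81] 27.7083
29.4083 [0.59229593 0.05503629 0.1699872 ] 0.08472110417085306
```

View pics/w2.png

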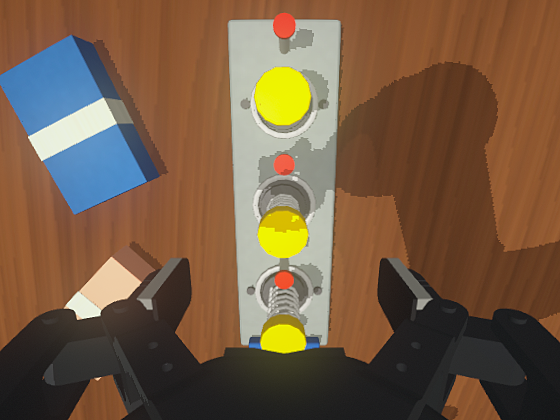

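View pics/s2.png

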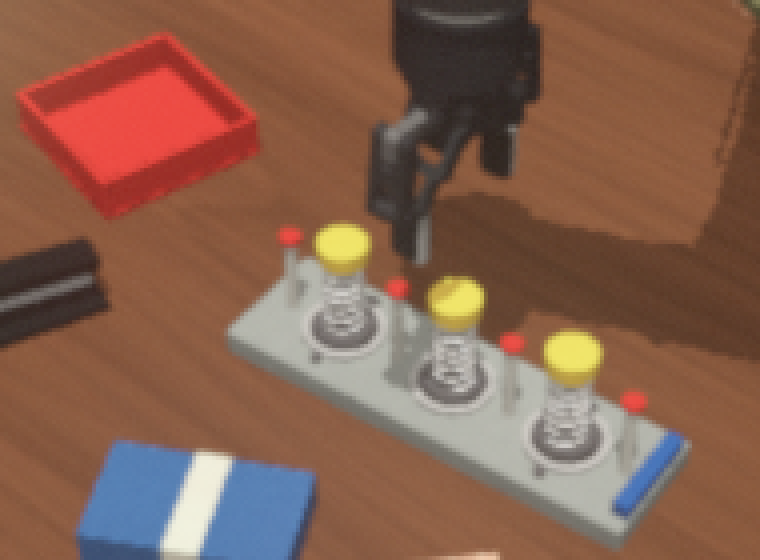

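Spring 3 sank 12.3 mm at about 12 N, so it's good. In the pictures all three springs have come back up and stand in their cups, with the jaws evenly either side of the middle cap at (283,233). I'll grip that cap across the row.

```bash
python3 - <<'E'
from h import *
from workcell import robot
x,y=CUP[2]
robot.movel([x,y,.090],RV,speed=.1)
robot.command_gripper(.02); robot.dwell(.2)
print(robot.current_grip_width(),robot.current_tcp_pos(),robot.current_contact_force())
robot.movel([x,y,.13],speed=.06); robot.movel([x,y,.22],speed=.12)
robot.dwell(.1)
print(robot.current_grip_width(),robot.current_contact_force(),robot.current_clock())
cv2.imwrite('pics/s3.png',robot.capture('scene')[60:290,180:400,::-1].repeat(3,0).repeat(3,1)[:600])
cv2.imwrite('pics/w3.png',robot.capture('wrist')[:,:,::-1])
E
```

```text
0.03199334959592692 [0.59242429 0.0550327  0.09010889] [-0.19209217  0.01633662  0.2548593 ]
0.032128824281820706 [-0.13554947 -0.90372116 -0.45073653] 32.9167
```

View pics/s3.png

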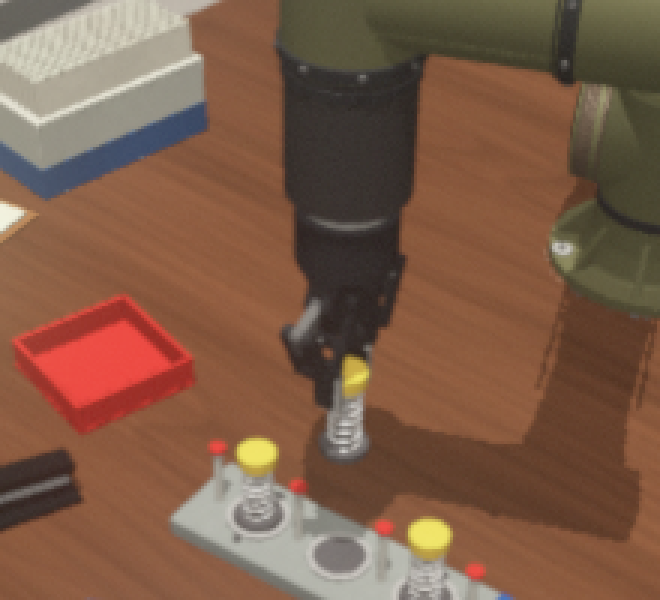

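View pics/w3.png

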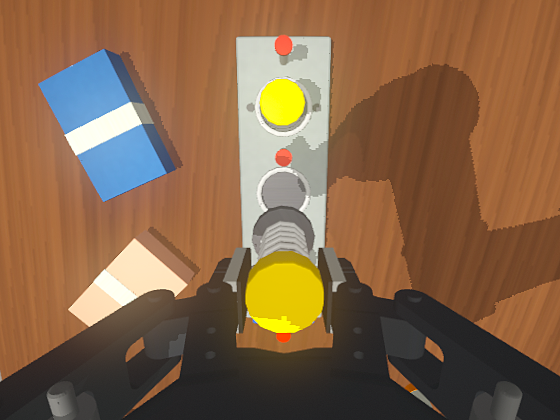

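The spring hangs upright in the jaws, the middle cup at (340,555) is empty, and the end springs still stand. Next, the tray.

```bash
python3 - <<'E'
from h import *
from workcell import robot
x,y=.542,-.294
robot.movel([x,y,.22],RV,speed=.15)
robot.movel([x,y,.095],speed=.08); robot.dwell(.15)
h=robot.movel([x,y,.072],speed=.015,until_force=3.)
print(h,robot.current_tcp_pos(),robot.current_contact_force(),robot.current_grip_width(),robot.current_clock())
robot.dwell(.1)
cv2.imwrite('pics/s4.png',robot.capture('scene')[100:280,130:330,::-1].repeat(3,0).repeat(3,1))
E
```

```text
False [ 0.54208133 -0.29403846  0.07221497] [-0.38077827  0.41549468  1.96169689] 0.0321365237503819 39.0583
```

View pics/s4.png

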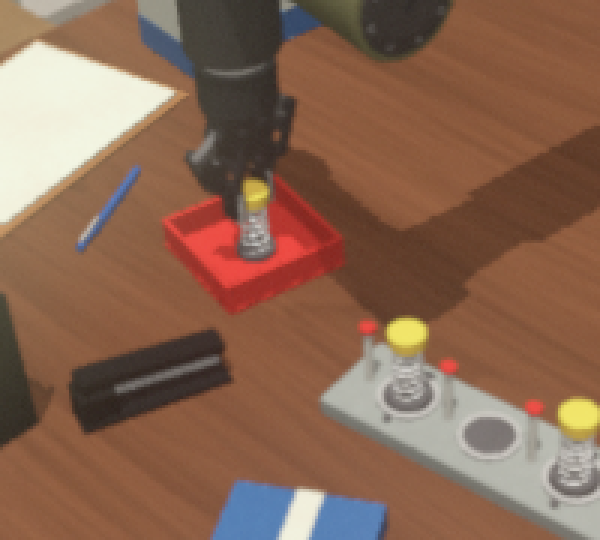

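The foot is down in the tray at about (257,247), with roughly 1–2 N on it, as expected for 3 mm of squash. I'll ease that off, release and retreat.

```bash
python3 - <<'E'
from h import *
from workcell import robot
x,y=.542,-.294
robot.movel([x,y,.0745],speed=.02); robot.dwell(.1)
robot.command_gripper(.085); robot.dwell(.2)
robot.movel([x,y,.13],speed=.05); robot.movel([x,y,.25],speed=.15)
robot.move_ptp([.40,-.294,.30],RV); robot.dwell(.3)
print(robot.current_grip_width(),robot.current_clock(),robot.current_contact_force())
cv2.imwrite('pics/s5.png',robot.capture('scene')[:,:,::-1])
t=robot.capture('top'); cv2.imwrite('pics/t5.png',t[:,:,::-1])
d=cv2.absdiff(t,cv2.imread('pics/top0.png')[:,:,::-1].copy()).max(2)
cal=robot.get_calibration('top')
for c,s in blobs(t,(22,100,150),(35,255,255),20): print(c.round(1),s[4],atz(cal,c,.1).round(4),atz(cal,c,.085).round(4))
E
```

```text
0.08465161006956279 43.5083 [ 0.06189336 -0.29510216 -0.42267407]
[299.5 188.6] 87 [ 0.6031 -0.0289  0.1   ] [ 0.6063 -0.0291  0.085 ]
[246.4 195.2] 90 [0.5815 0.1379 0.1   ] [0.5845 0.1392 0.085 ]
```

View pics/s5.png

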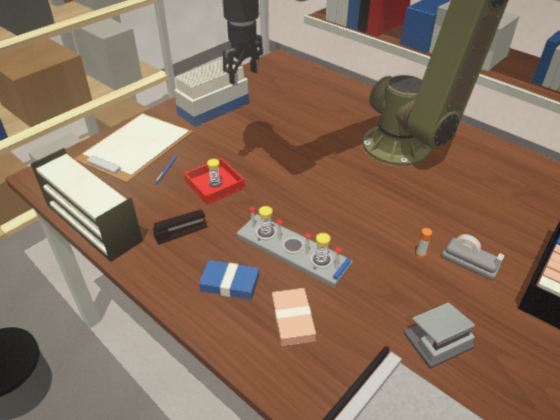

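View pics/t5.png

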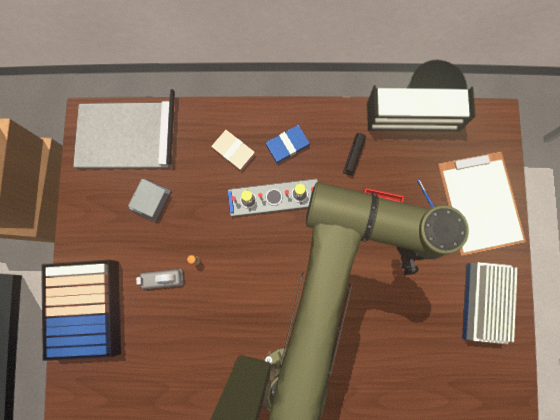

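The scene view shows the spring upright in the tray at (213,173). The good springs stand in cups 1 and 3, and their caps are at exactly the same pixels as before. Nothing else has moved and the gripper is clear, so I'm handing in.

```bash
python3 -c "
from workcell import robot
robot.close_job(); print(robot.current_clock())"
```

```text
the job is handed in; nothing more can be done
the job is handed in; nothing more can be done
```

The tired spring was the one in the middle cup; it now stands upright in the red tray. The two good springs are still in their cups. I handed the job in at about 43.5 s of the allowed 70 s.

| Cup, in test order | Load held for about 1 s | Cap travel | Result |
|---|---|---|---|
| 1 (blue bar end) | about 12 N | 12 mm | good |
| 2 (middle) | about 12 N | 31 mm, below the red marks | tired |
| 3 | about 12 N | 12 mm | good |

- **Extra press on cup 1:** the first press reached only about 9.6 N because the arm gives by about 2 mm under load. I pressed cup 1 again at the full 12 N before going on to cup 2.
- **Force limit:** the highest force I read was about 13 N, under the 16 N limit. Readings scatter by about 0.7 N, and they were not continuous during the motion.
- **Setting down:** the spring was lowered about 3 mm past first contact, a load of 1–2 N. I eased that off before releasing it.
- **Last checks:** in the final pictures nothing else on the table appears to have moved, and the gripper is clear of everything. In the final top view the arm hid most of the tray, so only the scene view shows the spring standing there.

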